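Set the jar stand's height stop and lock it

TASK

Set the jar-measuring stand to the jar or tin that stands under it, so that others can be compared with it: lower the blue height stop until its rubber foot rests on top of that container - really touching, but pressed only gently - and then swing the red-pegged clamp lever round to its locked end, so that the stop stays there in contact. Leave every jar and tin standing where it is.

Things in the scene. Friction and masses are not known exactly. Their poses are not given: they have to be found in the camera images.
- stand: The jar stand, fixed to the worktop: grey horseshoe base 120 mm wide (x), 14 mm thick, its two legs reaching 155 mm to its +y side, on both sides of the container, which stands on the worktop; a square steel column, 20 mm thick, rises to 210 mm. Origin on the column's axis at worktop height, z up; at its yaw 0 the stop's arm points to world +y.
- stop (a joint): Travel of the blue stop down the column, m: 0 at the top (foot sleeve's underside 155 mm above the worktop), growing downward, 0.1 at most; starts at 0 to 0.02. It weighs 0.5 kg and rubs with 8 N either way, so it stays where it is left: about 3 N moves it down, 13 N up. Until locked, lifting or pressing its lever, or opening fingers that rub on it, can shift it a little.
- stop_knob (a point): Centre of the flat top of the stop's round black knob (32 mm across, 20 mm high on a stem 16 mm thick and 17 mm high), straight above the foot, 66 mm above the foot sleeve's underside and 100 mm from the column's axis in the stand's +y. Its top can be pushed straight down.
- foot: The stop's foot: a steel sleeve 22 mm across under the arm's end, in it a brass levelling screw with a round black rubber sole 36 mm across. Origin: centre of the sleeve's underside. The sole's underside hangs 10 to 20 mm below it: the screw is set differently each time and not measured, so the touch must be felt. The sole gives 1 mm for every 6 N.
- clamp (a joint): Angle of the clamp lever, rad, counter-clockwise from above: 0 = open, pointing from its pivot to the stand's -x (starts at 0 to 0.2); 1.5 = end stop, locked, pointing to the stand's -y. It stays where it is left. It takes about 3.5 N at the peg, rising to about 5 N past 1 rad as a brake shoe bites the column; from 1.3 rad the stop is locked. It rides with the stop.
- clamp_peg (a point): Middle of the red upright peg at the lever's end (16 mm thick; it ends 16 mm above this point, and the top of the lever bar, 14 mm wide and 10 mm thick, is 18 mm below it), 100 mm from the pivot.
- clamp_pivot (a point): On the lever's upright pivot axis, at the height of clamp_peg; 42 mm from the column's axis in the stand's -x.
- jam_jar: Jam jar with a white lid, 68 mm across, 84 mm high. Origin at the centre of its underside. One of the three containers stands under the stop, within 5 mm of the foot's axis; the other two stand aside.
- tomato_tin: Red tin, 75 mm across, 58 mm high. Origin at the centre of its underside.
- spice_c: Spice jar with a dark cap, 41 mm across, 105 mm high. Origin at the centre of its underside.
There are look-alikes about, which are no part of the job. Leave any turquoise look-alike of the jam_jar alone. What is shaped like the tomato_tin but green is not meant.

How it is judged (in metres and radians):
On the way, in this order (a step that is already met when the one before it is completed fails the run):
1. the foot rests on the container under it, pressed with 1 to 20 N, while the clamp is still open (below 0.6 rad) ((contact force between foot and jam_jar between 1 and 20 N or contact force between foot and tomato_tin between 1 and 20 N or contact force between foot and spice_c between 1 and 20 N) and value of joint clamp below 0.6 rad), for 0.2 s.
2. the clamp lever is swung to its locked end (above 1.3 rad) with the foot still touching ((contact force between foot and jam_jar between 0.3 and 20 N or contact force between foot and tomato_tin between 0.3 and 20 N or contact force between foot and spice_c between 0.3 and 20 N) and value of joint clamp above 1.3 rad), for 0.2 s.
At the end, for the whole second after the job is handed in: The clamp lever is at its locked end (above 1.3 rad), the stop is at rest with its foot touching the container under it (0.3 to 20 N), and all three containers stand upright (within 0.1 rad) within 15 mm of where they stood (all of step 2 and velocity of joint stop between -0.005 and 0.005 m/s and angle between each of jam_jar, tomato_tin, spice_c's own z axis and vertical below 0.1 rad and distance of each of jam_jar, tomato_tin, spice_c from where it was at the start of the episode below 0.015 m).
It fails at once if the foot is pressed on a container with more than 25 N (contact force between foot and jam_jar above 25 N or contact force between foot and tomato_tin above 25 N or contact force between foot and spice_c above 25 N).
It fails at once if a container is shoved more than 15 mm or tipped (distance of any of jam_jar, tomato_tin, spice_c from where it was at the start of the episode above 0.015 m or angle between any of jam_jar, tomato_tin, spice_c's own z axis and vertical above 0.3 rad).
It also fails if it takes over 51 s, if anything falls off the work surface, if the arm or the gripper's body presses on something with over 40 N, if the wrist force passes 120 N, or if a joint passes its speed limit or range.

ROBOT

A 7-joint arm with a two-finger parallel gripper is mounted at the origin on a cart in front of the work surface, level with it; the furniture and walls round the work are solid. World frame = base frame: x ahead of the robot, y to its left, z up, the work surface at z = 0. Lengths are in mm, angles in rad, forces in N, time in s.
With the tool pointing down it reaches from about 400 to 750 mm from the base axis. Payload 19.5 kg.
Tool frame: the origin (TCP) lies between the finger pads; the fingertips stand 25 mm ahead of it and the grasp point (between the pads) lies 6 mm ahead of it (manip.tips_ahead is the distance from the TCP to the fingertips, in mm); z points along the fingers, y is the direction in which the jaws open and shut (so a half turn about z gives the same grasp; the last joint's range is limited). The gripper opens to 85 mm and grips with 20 to 120 N. Pads are 22 mm wide; open, the fingers measure 114 mm over their backs; the gripper's body (76 mm by 85 mm) begins 54 mm behind the grasp point. The pads swing forward as they close: fully open they stand 13 mm farther back than shut.
Start: joints at [-1.195, 0.707, -0.028, 1.485, 0.022, 0.951, -0.075], TCP at [233.293, 525.521, 256.268] pointing down, gripper open.
Joint ranges: [-2.71, 2.71], [-0.32, 2.16], [-1.57, 1.52], [0, 2.45], [-1.46, 4.6], [0, 2.02], [-2.83, 2.83]. Speed limits (rad/s): [1.89, 1.89, 2.57, 2.57, 3.01, 3.01, 3.01].

INTERFACE

Orientations are given as a 3x3 rotation matrix whose columns are the frame's x, y, z axes.
In Python, from plant import manip gives the robot as it stands. Calls block until the motion is done:
- manip.move_to(position, orientation): joint-space move of the TCP to a pose.
- manip.line_to(position, vel=150, rotation=None): straight line of the TCP; rotation=None keeps the orientation; vel is the mean speed in mm/s.
- manip.movej(angles): joint-space move.
- manip.gripper_to(opening): finger opening in mm; the grip force is fixed at half the most; returns when the fingers have stopped.
- manip.dwell(seconds).
- manip.inverse_kinematics(position, orientation): joint angles nearest the present ones, or None.
- manip.camera(name): name is "scene" or "top" or "wrist"; returns a dict with "frame" (480x640x3 uint8, red, green, blue), "intrinsics" (3x3 intrinsics, pixels), "camera_from_world" (4x4, takes a point from world to camera coordinates); the wrist camera has in their place "tool_from_camera" (4x4, takes a point from camera to tool coordinates, whose origin is the TCP and whose axes are the flange's). Camera axes: x right, y up, looking along -z (the intrinsics and any distortion apply to the point x, -y, -z); pixel columns grow to the right and rows downward; lengths in mm; the calibration is good to about 2 mm. The wrist camera is an equidistant fisheye: a pixel r from the principal point sees the ray r / f radians off the axis. A picture is of the moment at which its call begins: read the wrist's pose just before it. There is no depth.
A pose or a line that the arm cannot do raises manip.Unreachable and nothing moves.
- manip.job_done(): hands the job in, once; it reports no verdict.
Trained networks look in a picture, given as the dict that the camera call returned (one of the last four; its "shot" number tells which), for a name from the list of things; names that differ only in an ending like _2 or _b are one class to them, and where a whole thing is asked for, a point or a joint stands for the part that bears it (a point fixed in the world has none). Each returns a list of dicts, best first, with "p" (0 to 1); they miss things now and then, are a little off and sometimes report something else, mostly with a low value. They report only what shows in the picture. A call takes as long as a camera call. They do not tell look-alikes from the thing itself.
- manip.outline_of(label, picture): "region" (480x640 bool, what is visible of it) and "extent" ([left, top, right, bottom] in pixels, round what is visible of it).
Readings, each from a call of its own:
- manip.get_clock(): time.
- manip.get_joints(): joint angles.
- manip.get_joint_velocities(): joint speeds.
- manip.get_joint_torque(): joint torques, N m.
- manip.get_ee_pos(): TCP position.
- manip.get_tool_rot(): TCP orientation.
- manip.get_force(): force on the tool from outside, world axes, zero at the start.
- manip.get_ft_torque(): the same for the moment, N m.
- manip.get_opening(): finger opening in mm.
Only numpy, scipy, OpenCV 4.12 (cv2) and the standard library are available. Lean on these libraries where they do the work, as an engineer would, in place of code of your own. Each camera call takes 0.05 s, during which the arm holds its last target.

## Working session

There is one attempt and no reset: what is moved stays moved. The work goes in short steps, each a Python script; the robot and the scene stay as the last script left them, time stands still between calls to the robot, and variables do not carry over. Pictures are saved under pics/ and viewed, and the job is handed in when it is done.

```bash
ls; mkdir -p pics; python3 - <<'E'
from plant import manip
import cv2,pickle
for n in ["scene","top","wrist"]:
    p=manip.camera(n); cv2.imwrite(f"pics/{n}0.png",p["frame"][:,:,::-1])
    print(n,{k:v for k,v in p.items() if k!="frame"})
    pickle.dump(p,open(f"{n}0.pkl","wb"))
    if n!="wrist":
        for l in ["stand","stop_knob","clamp_peg","jam_jar","tomato_tin","spice_c"]:
            print(l,[(o["p"],o["extent"]) for o in manip.outline_of(l,p)][:3])
print(manip.get_clock(),manip.get_force(),manip.get_tool_rot(),manip.get_ee_pos())
E
```

```text
pics
scene {'intrinsics': array([[475.68381549,   0.        , 320.28609148],
       [  0.        , 475.68381549, 239.85610611],
       [  0.        ,   0.        ,   1.        ]]), 'camera_from_world': array([[ 7.45882158e-01, -6.66055002e-01, -5.52636695e-03,
        -4.13004195e+02],
       [ 4.75102719e-01,  5.26192411e-01,  7.05265165e-01,
        -4.11886304e+02],
       [-4.66837459e-01, -5.28670295e-01,  7.08922073e-01,
        -7.24918778e+02],
       [ 0.00000000e+00,  0.00000000e+00,  0.00000000e+00,
         1.00000000e+00]]), 'shot': 1}
stand [(0.91, [272.2, 210.0, 377.2, 338.1])]
stop_knob [(0.64, [290.5, 211.3, 366.0, 301.7])]
clamp_peg [(0.84, [306.8, 250.4, 340.2, 300.6])]
jam_jar [(0.81, [217.3, 286.8, 252.1, 334.7]), (0.75, [283.8, 252.0, 320.7, 300.8]), (0.47, [269.7, 211.2, 375.2, 336.6])]
tomato_tin [(0.75, [329.4, 218.4, 367.8, 242.9]), (0.71, [380.4, 233.5, 415.0, 274.8])]
spice_c [(0.96, [207.0, 249.2, 238.5, 293.0])]
top {'intrinsics': array([[572.11110291,   0.        , 317.54939881],
       [  0.        , 572.11110291, 240.85008859],
       [  0.        ,  
[... 853 characters left out ...]
      , 371.64829954, 235.76618439],
       [  0.        ,   0.        ,   1.        ]]), 'tool_from_camera': array([[-1.63904087e-03,  9.47633137e-01,  3.19356778e-01,
         8.16415154e+01],
       [ 9.99998650e-01,  1.58976778e-03,  4.14965447e-04,
        -4.25067425e-01],
       [-1.14468109e-04,  3.19357027e-01, -9.47634463e-01,
        -1.17609014e+02],
       [ 0.00000000e+00,  0.00000000e+00,  0.00000000e+00,
         1.00000000e+00]]), 'shot': 3}
0.75 [-0.6620925  -0.01601247 -0.27094261] [[-9.13966488e-01  4.05789672e-01 -3.05198578e-05]
 [ 4.05789673e-01  9.13966485e-01 -8.04684612e-05]
 [-4.75914327e-06 -8.59301200e-05 -9.99999996e-01]] [233.29404181 525.53199418 256.26722242]
```

View pics/scene0.png

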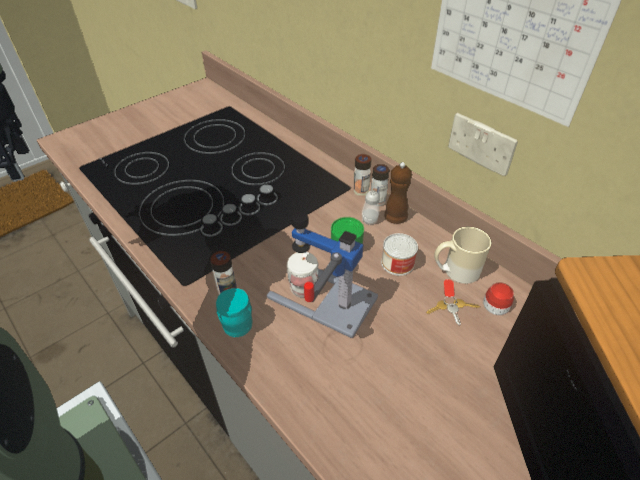

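View pics/top0.png

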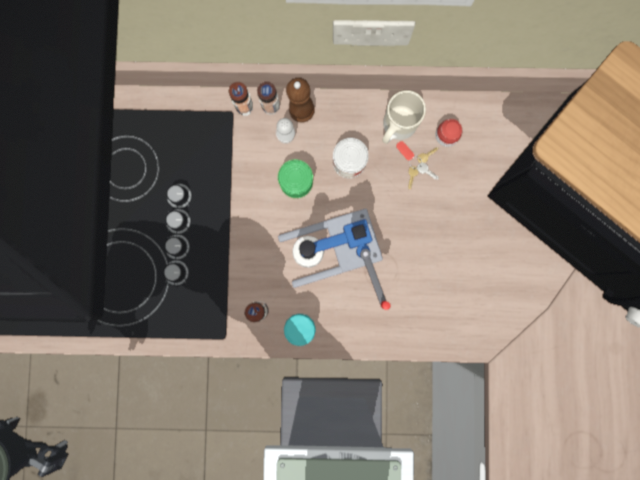

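```bash
python3 - <<'E'
import cv2
a=cv2.imread("pics/scene0.png")[190:350,190:430]; b=cv2.imread("pics/top0.png")[190:350,230:430]
cv2.imwrite("pics/c1.png",cv2.resize(a,None,fx=3.3,fy=3.3,interpolation=cv2.INTER_CUBIC))
cv2.imwrite("pics/c2.png",cv2.resize(b,None,fx=3.7,fy=3.7,interpolation=cv2.INTER_CUBIC))
E
```

```text
(no output)
```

View pics/c1.png

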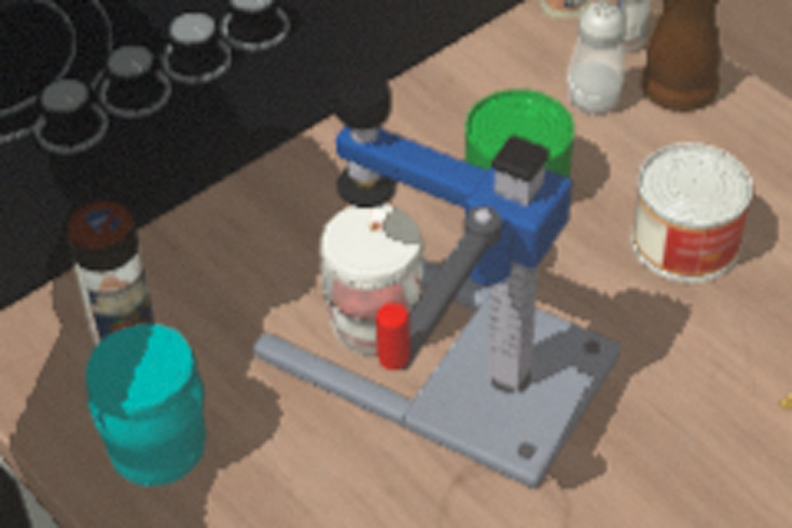

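View pics/c2.png

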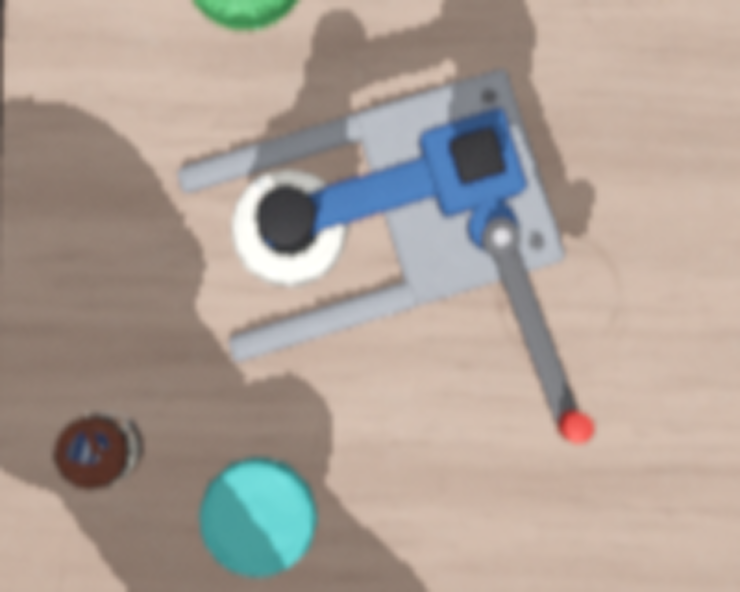

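The jam jar (white lid) stands under the foot. The tin at right and the spice jar at left stand aside, next to the green and turquoise decoys. The knob shows at (307,248) in the top view and the peg at (386,305).

```bash
cat > geo.py <<'E'
import pickle,numpy as np
from scipy.optimize import least_squares
T=pickle.load(open("top0.pkl","rb"));S=pickle.load(open("scene0.pkl","rb"))
def proj(p,X):
    c=p["camera_from_world"]@np.r_[X,1]; K=p["intrinsics"]
    return np.array([K[0,0]*c[0]/-c[2]+K[0,2],K[1,1]*-c[1]/-c[2]+K[1,2]])
E
python3 - <<'E'
from geo import *
o=lambda p,a,b,s:(p[0]/s+a,p[1]/s+b)
t=lambda *p:o(p,230,190,3.7); s=lambda *p:o(p,190,190,3.3)
def pts(v):
    x,y,yaw,q,c,zp,zv=v
    R=lambda a,b,z:np.array([x+np.cos(yaw)*a-np.sin(yaw)*b,y+np.sin(yaw)*a+np.cos(yaw)*b,z])
    return dict(cap=R(0,0,210),knob=R(0,100,221-q),piv=R(-42,0,zv),peg=R(-42-100*np.cos(c),-100*np.sin(c),zp),
      l1=R(-60,155,14),l2=R(60,155,14),b1=None)
obs=[("cap",T,t(477,153)),("knob",T,t(287,213)),("piv",T,t(501,236)),("peg",T,t(577,425)),
 ("cap",S,s(523,157)),("piv",S,s(484,215)),("peg",S,s(394,312)),("knob",S,s(364,98))]
f=lambda v:np.concatenate([proj(c,pts(v)[n])-p for n,c,p in obs])
r=least_squares(f,[550,-60,1.6,10,0.1,150,150],x_scale=[10,10,.1,10,.1,10,10])
print(r.x,np.round(r.fun.reshape(-1,2),1))
for k,p in pts(r.x).items(): print(k,p)
E
```

```text
[ 5.99394357e+02 -2.55388928e+01  3.12651527e-01  1.88091364e+01
  5.39785527e-02  2.26370764e+02  1.98183666e+02] [[ 0.4  0.3]
 [-0.3  0.2]
 [ 0.2  0.2]
 [ 0.3  0.7]
 [-0.  -2. ]
 [ 0.2  0. ]
 [-0.1  0.1]
 [ 0.4 -0. ]]
cap [599.39435695 -25.53889277 210.        ]
knob [568.63608699  69.61324241 202.19086357]
piv [559.43046018 -38.45736615 198.18366601]
peg [466.07639374 -74.30451776 226.37076437]
l1 [494.62775741 103.49195478  14.        ]
l2 [608.81031962 140.40187873  14.        ]
b1 None
```

```bash
cat > h.py <<'E'
from plant import manip
import numpy as np
def rot(a): # tool down, y axis (jaws) at world angle a
    y=np.array([np.cos(a),np.sin(a),0]);z=np.array([0,0,-1.]);return np.column_stack([np.cross(y,z),y,z])
E
python3 - <<'E'
from h import *
for n,p,angs in [("knob",(568.6,69.6,260),np.arange(-3,3.2,.4)),("peg0",(466,-74,200),[0.366-np.pi/2,.366+np.pi/2]),("peg1",(590,-134,200),[0.366+1.45-np.pi/2,.366+1.45+np.pi/2])]:
    for a in angs:
        q=manip.inverse_kinematics(np.array(p,float),rot(a)); print(n,round(a,2),None if q is None else np.round(q,2))
print(manip.tips_ahead,manip.get_clock())
E
```

```text
knob -3.0 [ 0.18  0.78 -0.75  1.47  0.56  1.11  2.61]
knob -2.6 [-0.66  1.03  1.3   1.5  -1.    1.37 -1.89]
knob -2.2 [-0.66  1.03  1.3   1.5  -1.    1.37 -1.49]
knob -1.8 [-0.52  0.81  0.75  1.5  -0.59  1.07 -1.44]
knob -1.4 [-0.47  0.77  0.61  1.5  -0.49  1.03 -1.13]
knob -1.0 [-0.41  0.75  0.48  1.5  -0.38  0.99 -0.83]
knob -0.6 [-0.36  0.73  0.37  1.49 -0.29  0.97 -0.51]
knob -0.2 [-0.31  0.71  0.26  1.49 -0.2   0.96 -0.19]
knob 0.2 [-0.25  0.71  0.15  1.49 -0.12  0.95  0.13]
knob 0.6 [-0.19  0.7   0.03  1.49 -0.03  0.95  0.45]
knob 1.0 [-0.14  0.7  -0.08  1.49  0.06  0.96  0.77]
knob 1.4 [-0.08  0.7  -0.19  1.48  0.15  0.97  1.09]
knob 1.8 [-0.03  0.71 -0.3   1.48  0.23  0.99  1.41]
knob 2.2 [ 0.03  0.72 -0.42  1.48  0.33  1.01  1.73]
knob 2.6 [ 0.09  0.74 -0.55  1.48  0.42  1.04  2.05]
knob 3.0 [ 0.14  0.76 -0.66  1.48  0.5   1.08  2.37]
peg0 -1.2 [-0.16  0.69  0.45  1.93 -0.5   0.63 -0.6 ]
peg0 1.94 [ 0.33  0.67 -0.42  1.92  0.44  0.65  1.57]
peg1 0.25 [ 0.14  0.82  0.06  1.44 -0.06  0.88  0.46]
peg1 3.39 [-0.28  1.16  1.3   1.46 -1.12  1.37 -1.83]
25.0 0.75
```

```bash
python3 - <<'E'
from h import *
import cv2,pickle
K=np.array([568.6,69.6]);
manip.move_to(np.array([*K,202+25+50]),rot(0.2)); print(manip.get_clock())
p=manip.camera("wrist"); cv2.imwrite("pics/w1.png",p["frame"][:,:,::-1]);pickle.dump((p,manip.get_ee_pos(),manip.get_tool_rot()),open("w1.pkl","wb"))
manip.gripper_to(0); print(manip.get_clock(),manip.get_opening(),manip.tips_ahead)
p=manip.camera("scene"); cv2.imwrite("pics/s1.png",cv2.resize(p["frame"][100:340,160:480,::-1],None,fx=2.5,fy=2.5))
print(manip.get_force(),manip.get_ee_pos(),manip.get_clock())
E
```

```text
2.7917
3.6083 -0.2857450527405368 25.0
[-0.09492612  0.22838125  0.07259591] [568.60062472  69.60515984 277.02461144] 3.6583
```

View pics/w1.png

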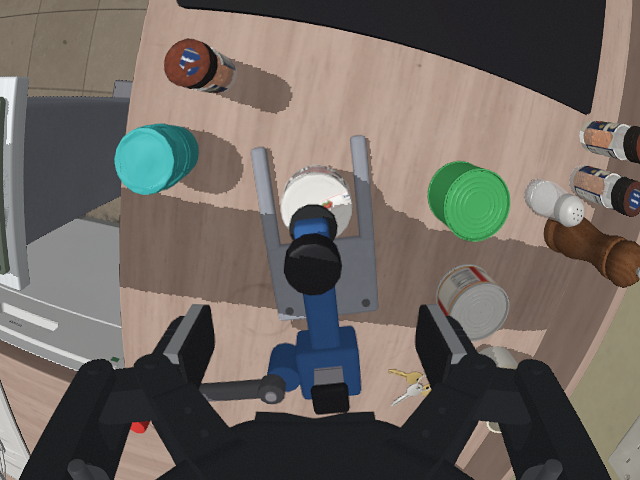

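View pics/s1.png

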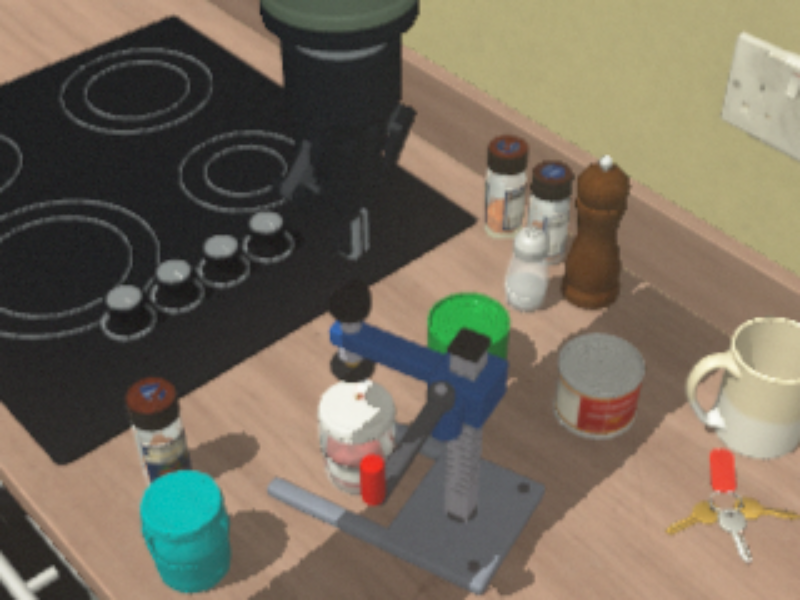

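The fingertips sit right above the knob, with the knob at (313,260) in the wrist view. Next I lower them while feeling the force.

```bash
python3 - <<'E'
from h import *
import pickle
p,pos,R=pickle.load(open("w1.pkl","rb"))
K=p["intrinsics"];M=p["tool_from_camera"]
d=np.array([(313-K[0,2])/K[0,0],(262-K[1,2])/K[1,1]]);th=np.linalg.norm(d);u=d/th*np.sin(th)
r=R@(M[:3,:3]@np.array([u[0],-u[1],-np.cos(th)])); o=pos+R@M[:3,3]
print("knob by wrist",o+r*(202-o[2])/r[2])
b=np.mean([manip.get_force() for _ in range(5)],axis=0)
x,y=568.6,69.6
manip.line_to(np.array([x,y,235.]),vel=60)
z=235.;log=[]
while z>180:
    z-=1.5; manip.line_to(np.array([x,y,z]),vel=25)
    f=(manip.get_force()-b)[2]; log.append((z,round(f,2),round(manip.get_ee_pos()[2],2)))
    if abs(f)>6 or (len([1 for l in log if abs(l[1])>2])>=8): break
print(log,manip.get_clock(),b)
E
```

```text
knob by wrist [567.40485011  71.57822208 202.        ]
[(233.5, np.float64(-0.06), np.float64(233.66)), (232.0, np.float64(0.46), np.float64(231.97)), (230.5, np.float64(1.18), np.float64(230.36)), (229.0, np.float64(-0.82), np.float64(228.83)), (227.5, np.float64(1.03), np.float64(227.39)), (226.0, np.float64(1.03), np.float64(225.87)), (224.5, np.float64(0.45), np.float64(224.39)), (223.0, np.float64(-0.32), np.float64(222.85)), (221.5, np.float64(-0.08), np.float64(221.37)), (220.0, np.float64(-0.05), np.float64(219.87)), (218.5, np.float64(1.04), np.float64(218.37)), (217.0, np.float64(0.41), np.float64(216.87)), (215.5, np.float64(-0.04), np.float64(215.38)), (214.0, np.float64(0.08), np.float64(213.9)), (212.5, np.float64(-0.44), np.float64(212.4)), (211.0, np.float64(-0.91), np.float64(210.91)), (209.5, np.float64(-0.02), np.float64(209.35)), (208.0, np.float64(-1.0), np.float64(207.89)), (206.5, np.float64(0.07), np.float64(206.38)), (205.0, np.float64(0.28), np.float64(204.87)), (203.5, np.float64(-0.26), np.float64(203.38)), (202.0, np.float64(0.06), np.float64(201.9)), (200.5, np.float64(0.18), np.float64(200.37)), (199.0, np.float64(-0.63), np.float64(198.88)), (197.5, np.float64(0.05), np.float64(197.39)), (196.0, np.float64(-1.13), np.float64(195.88)), (194.5, np.float64(-0.41), np.float64(194.36)), (193.0, np.float64(0.31), np.float64(192.88)), (191.5, np.float64(-0.32), np.float64(191.39)), (190.0, np.float64(4.29), np.float64(190.1)), (188.5, np.float64(10.32), np.float64(188.88))] 12.2583 [-0.09492612  0.22838125  0.07259591]
```

```bash
python3 - <<'E'
from h import *
import cv2
p=manip.camera("scene"); cv2.imwrite("pics/s2.png",cv2.resize(p["frame"][180:340,240:440,::-1],None,fx=3.5,fy=3.5))
for i in range(4): manip.dwell(.05);print(manip.get_force(),manip.get_ee_pos())
E
```

```text
[-3.34993943 -0.87959832 10.3131788 ] [568.62901116  69.59186658 188.8651648 ]
[-3.41634945 -0.04671487 10.49695134] [568.65967661  69.57192983 188.8798622 ]
[-2.39220894 -0.47637747  9.53006393] [568.64704454  69.5594782  188.87838654]
[-2.87933154 -0.35248759 10.5399986 ] [568.65564643  69.59069575 188.87268622]
```

View pics/s2.png

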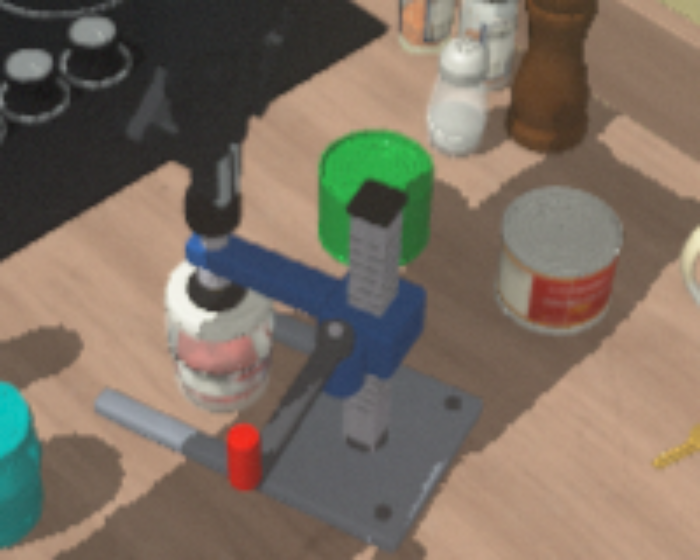

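Foot is on the jam jar at about 10 N of push (contact roughly 7–10 N). I lift straight off and look again at the peg.

```bash
python3 - <<'E'
from h import *
import cv2,pickle
manip.line_to(np.array([568.6,69.6,195.]),vel=20)
manip.line_to(np.array([568.6,69.6,270.]),vel=120)
manip.move_to(np.array([466.,-74,270.]),rot(-1.2))
p=manip.camera("wrist");pickle.dump((p,manip.get_ee_pos(),manip.get_tool_rot()),open("w3.pkl","wb"))
cv2.imwrite("pics/w3.png",p["frame"][:,:,::-1])
manip.gripper_to(36)
p=manip.camera("scene");pickle.dump(p,open("scene3.pkl","wb")); cv2.imwrite("pics/s3.png",cv2.resize(p["frame"][180:340,240:440,::-1],None,fx=3.5,fy=3.5,interpolation=cv2.INTER_CUBIC))
print(manip.get_clock(),manip.get_opening(),manip.get_force())
E
```

```text
15.1167 35.74097237433154 [-0.34983679 -0.58600839 -0.81719599]
```

View pics/s3.png

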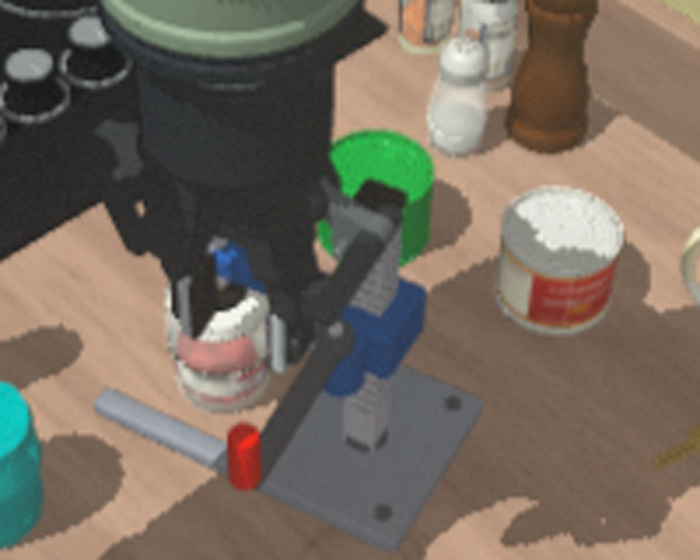

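View pics/w3.png

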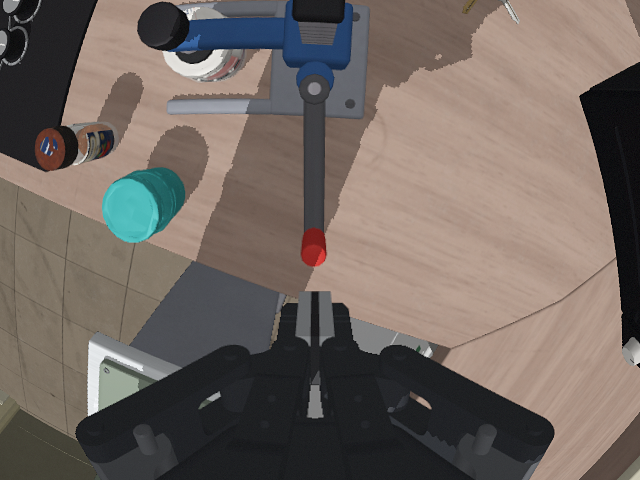

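```bash
python3 - <<'E'
from geo import *
p,pos,R=pickle.load(open("w3.pkl","rb"))
K=p["intrinsics"];M=p["tool_from_camera"]
def wray(px):
    d=np.array([(px[0]-K[0,2])/K[0,0],(px[1]-K[1,2])/K[1,1]]);th=np.linalg.norm(d);u=d/th*np.sin(th)
    return pos+R@M[:3,3],R@(M[:3,:3]@np.array([u[0],-u[1],-np.cos(th)]))
C=np.linalg.inv(S["camera_from_world"]);Ks=S["intrinsics"]
def sray(px): return C[:3,3],C[:3,:3]@np.array([(px[0]-Ks[0,2])/Ks[0,0],-(px[1]-Ks[1,2])/Ks[1,1],-1])
for n,w,s in [("pegtop",(313,254),(309.7,303.4)),("pivtop",(314,87),(336.5,274.3))]:
    A=np.zeros((3,3));b=np.zeros(3)
    for o,d in (wray(w),sray(s)):
        d=d/np.linalg.norm(d);P=np.eye(3)-np.outer(d,d);A+=P;b+=P@o
    X=np.linalg.solve(A,b); o,d=wray(w); o2,d2=sray(s)
    print(n,X,"wrist@z",[o+d*(z-o[2])/d[2] for z in (X[2],)],"scene@z",o2+d2*(X[2]-o2[2])/d2[2])
    print(proj(S,X)-s)
E
```

```text
pegtop [466.32009854 -72.94552001 176.88316288] wrist@z [array([466.14525438, -72.76085144, 176.88316288])] scene@z [466.46685556 -73.15433622 176.88316288]
[-0.15126896 -0.02794757]
pivtop [560.63567464 -36.83209756 145.06721486] wrist@z [array([560.21479586, -36.45246765, 145.06721486])] scene@z [561.06649183 -37.20075982 145.06721486]
[-0.31186969  0.00613396]
```

```bash
cat >> h.py <<'E'
PV=np.array([559.9,-37.8]);YAW=0.3127
def pose(c,z,r=100.):
    a=np.pi+YAW+c
    return np.array([PV[0]+r*np.cos(a),PV[1]+r*np.sin(a),z]),rot(a+np.pi/2-2*np.pi)
E
python3 - <<'E'
from h import *
import cv2
manip.gripper_to(30)
p,R=pose(.05,215.); manip.line_to(p,vel=100,rotation=R)
b=manip.get_force()
for z in (200,194,188,183,181):
    manip.line_to(np.array([p[0],p[1],z]),vel=40); f=manip.get_force()-b; print(z,np.round(f,1))
    if np.abs(f).max()>4: break
im=manip.camera("scene"); cv2.imwrite("pics/s4.png",cv2.resize(im["frame"][180:340,240:440,::-1],None,fx=3.5,fy=3.5,interpolation=cv2.INTER_CUBIC))
im=manip.camera("wrist"); cv2.imwrite("pics/w4.png",im["frame"][:,:,::-1])
print(manip.get_clock(),manip.get_opening(),manip.get_ee_pos())
E
```

```text
200 [-0.3  0.2 -0.4]
194 [-0.2  0.4  0.3]
188 [-0.9 -0.   0.8]
183 [ 0.   0.6 -1. ]
181 [ 0.   0.  -0.3]
17.8 29.987691010360017 [466.40603459 -73.27984624 181.02260669]
```

View pics/s4.png

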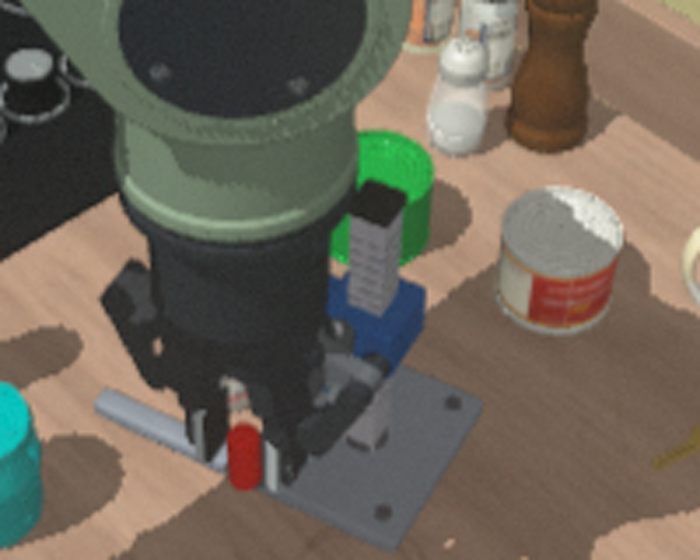

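View pics/w4.png

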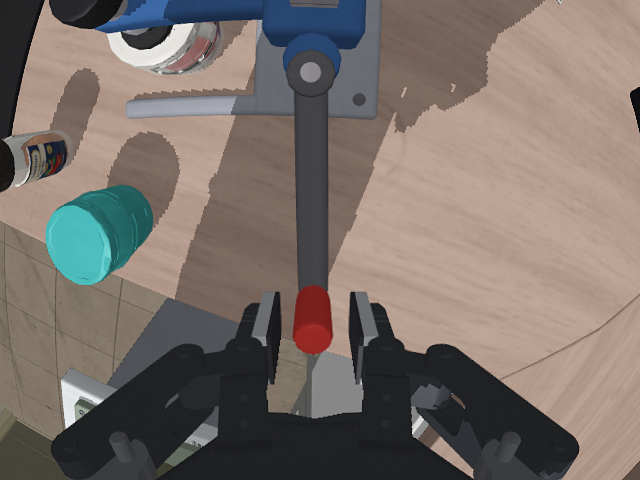

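The peg is centred between the jaws (wrist view: peg at (313,320), pads at 268 and 358), with no contact forces. I swing it now.

```bash
python3 - <<'E'
from h import *
import cv2
b=manip.get_force(); c=.05
while c<1.62:
    c+=.1 if c<1.3 else .04
    p,R=pose(c,181.); manip.line_to(p,vel=60,rotation=R)
    f=manip.get_force()-b; a=np.pi+YAW+c; t=np.array([-np.sin(a),np.cos(a)]); n=np.array([np.cos(a),np.sin(a)])
    ft=f[:2]@t; print(round(c,2),"tan",round(ft,1),"rad",round(f[:2]@n,1),"z",round(f[2],1))
    if abs(ft)>14 or abs(f[2])>8: break
im=manip.camera("scene"); cv2.imwrite("pics/s5.png",cv2.resize(im["frame"][180:340,240:440,::-1],None,fx=3.5,fy=3.5,interpolation=cv2.INTER_CUBIC))
im=manip.camera("wrist"); cv2.imwrite("pics/w5.png",im["frame"][:,:,::-1])
print(manip.get_clock(),manip.get_ee_pos())
E
```

```text
0.15 tan -0.8 rad 0.7 z -0.7
0.25 tan 0.2 rad 0.1 z -0.4
0.35 tan -0.2 rad 1.2 z -1.1
0.45 tan -1.2 rad 0.5 z -0.6
0.55 tan -2.0 rad 0.6 z -1.6
0.65 tan -0.5 rad 0.8 z -0.9
0.75 tan 0.1 rad 1.2 z -0.9
0.85 tan -1.3 rad 1.4 z -1.1
0.95 tan -1.1 rad 0.5 z 0.0
1.05 tan -0.1 rad -0.1 z -1.2
1.15 tan -1.6 rad 0.2 z -1.4
1.25 tan -1.1 rad 0.0 z -0.8
1.35 tan -1.0 rad -0.1 z -0.6
1.39 tan -2.5 rad -0.7 z 0.2
1.43 tan -1.8 rad 0.3 z -0.4
1.47 tan -1.7 rad -1.1 z 0.2
1.51 tan -1.9 rad -0.1 z -0.5
1.55 tan -2.4 rad -0.9 z -0.5
1.59 tan -12.0 rad -4.4 z 4.2
1.63 tan -33.3 rad -10.2 z 13.7
23.7667 [ 591.94555394 -132.05399828  180.40438998]
```

View pics/s5.png

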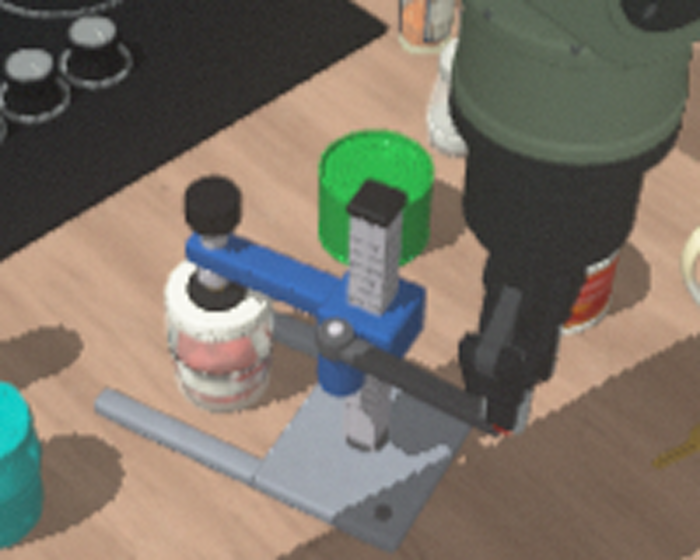

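View pics/w5.png

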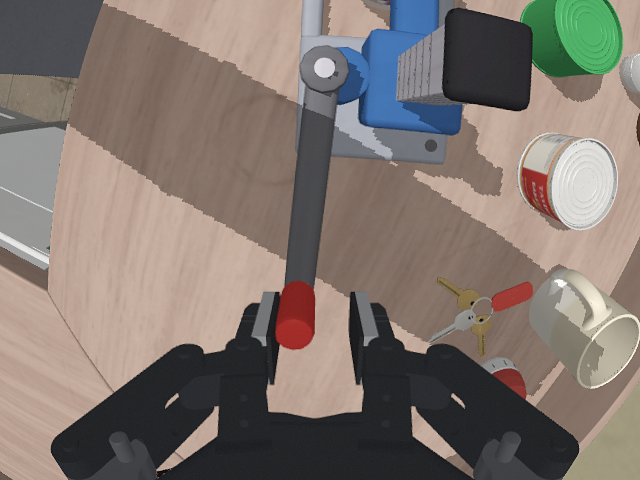

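Lever is at its end stop (force rose sharply at about 1.6 rad commanded). Now I back off to centre, lift clear and check.

```bash
python3 - <<'E'
from h import *
import cv2
p,R=pose(1.51,181.); manip.line_to(p,vel=40,rotation=R); print(manip.get_force())
manip.line_to(p+[0,0,90],vel=80)
p2,R2=pose(1.51,270.,r=180.); 
try: manip.line_to(p2,vel=120)
except Exception as e: print(e)
for n in("scene","top"):
    im=manip.camera(n); a=im["frame"][180:340,240:440,::-1]
    cv2.imwrite(f"pics/{n}6.png",cv2.resize(a,None,fx=3.5,fy=3.5,interpolation=cv2.INTER_CUBIC))
    for l in ["jam_jar","tomato_tin","spice_c"]:
        print(n,l,[(o["p"],o["extent"]) for o in manip.outline_of(l,im)][:2])
print(manip.get_clock(),manip.get_force())
E
```

```text
[-0.42844283  0.08609548  0.38859603]
scene jam_jar [(0.78, [285.7, 257.6, 322.5, 299.5]), (0.69, [214.2, 284.7, 253.8, 336.5])]
scene tomato_tin [(0.78, [382.8, 234.1, 416.4, 273.8]), (0.74, [330.4, 218.8, 367.8, 255.8])]
scene spice_c [(0.73, [212.0, 251.4, 236.9, 294.9])]
top jam_jar [(0.92, [292.3, 233.3, 323.2, 267.6]), (0.9, [283.5, 313.1, 316.1, 348.7])]
top tomato_tin [(0.98, [275.8, 158.5, 309.6, 200.3]), (0.87, [332.0, 137.9, 367.6, 178.9])]
top spice_c [(0.83, [242.7, 300.9, 267.4, 322.8])]
26.7083 [-0.55779495  0.68928498  0.55806215]
```

View pics/scene6.png

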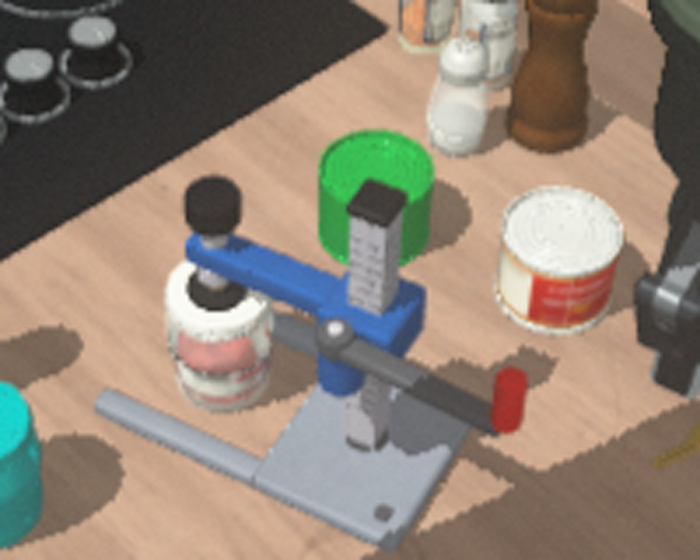

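View pics/top6.png

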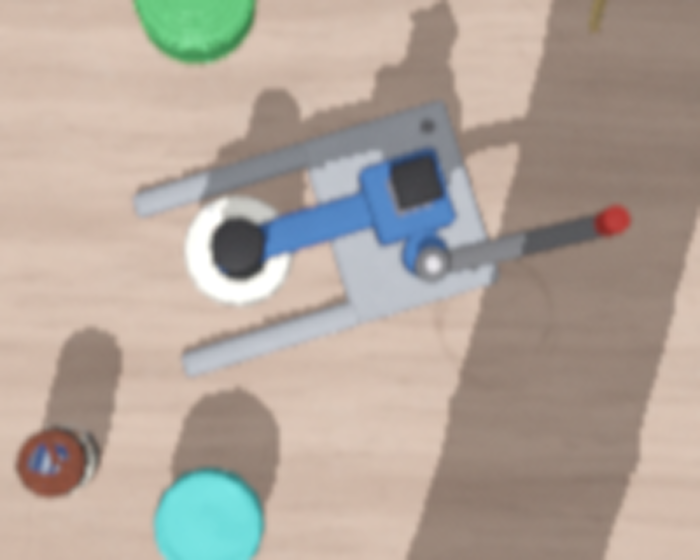

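```bash
python3 - <<'E'
from h import *
manip.job_done(); print(manip.get_clock())
E
```

```text
the job is handed in; nothing more can be done
the job is handed in; nothing more can be done
```

The stop is set on the jam jar, which was the container under the foot, and the clamp lever is locked. The job is handed in, after about 27 s of the 51 s allowed. The interface gives no verdict.

- **Lowering the stop:** I pushed the knob down with the closed fingertips until the force rose to about 10 N. That means roughly 7–10 N between foot and jar, with the knob top at about 164 mm, which fits the jar's 84 mm height.
- **Locking:** I swung the red peg between the loosely open jaws. At the end stop the force along the swing jumped from about 2 N to 33 N, and the push on the tool had an upward part of 14 N. I then backed off and lifted clear.
- **Last checks:** The final pictures show the lever pointing to the stand's -y. The knob and foot are at the same pixels as when I pressed them. All three containers are upright and within a few pixels of where they started, which is about the networks' scatter.

**Disagreements and gaps:**
- **No drag felt:** I did not feel the expected 3 N while lowering the stop, so the contact force is only an estimate.
- **Peg height:** it came out about 11 mm lower than my first camera fit predicted. I used a height that suited both values.
- **Contact after locking:** I judged it from the unchanged picture and did not measure it again.

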